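# Make up the terrace serving caddy

### The job

Make up the teak serving caddy for the terrace: lay the folded trivet flat in the long recess, then set the plain terracotta cazuela upright on the middle of it; stand the round-headed glass stopper, plug up as it is, in the round recess and the salt shaker upright in the square recess. Set the glass and terracotta down without dropping them, and leave the open trivet, the eared cazuela and the square-headed stopper where they are.

Things in the scene. Friction and masses are not known exactly. Their poses are not given: they have to be found in the camera images.
- long_bay: Caddy module with the long rectangular recess, 71 mm (own x) by 119 mm (own y). All three modules are teak blocks of one outer size, 82 mm (own x) by 130 mm (own y) by 16 mm high, standing fixed side by side in a row (83 mm pitch along their x) on the caddy's 8 mm board; their order in the row changes. Recesses are 6 mm deep, lined with pale wood: the floor is 10 mm and the rim 16 mm above the origin, which is the centre of the module's underside; z up.
- round_recess: Caddy module with the round recess, 63 mm across, in its middle. Block, heights and origin as for the long bay.
- square_recess: Caddy module with the square recess, 67 by 67 mm, in its middle. Block, heights and origin as for the long bay.
- trivet_folded: Folded aluminium trivet: four parallel bars closed up side by side to a block 46 mm wide (own x), 96 mm long (own y) and 22 mm high, lying flat, about 160 g. Origin at the centre of its underside, z up. Easily gripped across its width by the upper half of its sides; gripped so, with the fingertips 9 mm or more above its underside, the fingers clear the 6 mm rim of the long bay.
- trivet_open: Look-alike: the same kind of trivet left open, its bars crossed to an X about 75 by 85 mm, 22 mm high. Stays where it is. Origin at the centre of its underside.
- cazuela_plain: Small round terracotta dish with a plain rim, no ears: 64 mm across the rim, 62 mm at 10 mm height, 56 mm foot, 34 mm high, 5 mm wall, open side up, about 130 g. Can be gripped across its full width. Origin at the centre of its underside, z up.
- cazuela_eared: Look-alike: the same dish with two ears on the rim along its own y (95 mm over the ears). Stays where it is. Origin at the centre of its underside.
- stopper_round: Green glass cruet stopper with a round flat head, standing head down with its plug up: head 40 mm across and 14 mm high, plug above it 22 mm across narrowing to 19 mm, top at 46 mm, about 70 g. Grip it across the plug. Origin at the centre of the head's underside, z up.
- stopper_square: Look-alike: green glass stopper with a square flat head 44 by 44 mm, same plug, also standing plug up. Stays where it is. Origin at the centre of the head's underside.
- shaker: Stainless steel salt shaker, an upright cylinder 44 mm across with a slightly domed, pierced top, 59 mm high, 80 to 170 g. Origin at the centre of its underside, z up.

How it is judged (in metres and radians):
On the way, in this order (a step that is already met when the one before it is completed fails the run):
1. the folded trivet lies in the long recess, released (horizontal distance between trivet_folded and long_bay below 0.018 m and z of trivet_folded in the frame of long_bay between 0.007 and 0.013 m and angle between trivet_folded's own z axis and vertical below 0.1 rad and contact force between trivet_folded and the fingers below 0.1 N and linear speed of trivet_folded below 0.01 m/s), for 0.2 s.
2. the plain cazuela stands on the folded trivet in the long recess, released (horizontal distance between trivet_folded and long_bay below 0.018 m and z of trivet_folded in the frame of long_bay between 0.007 and 0.013 m and angle between each of trivet_folded, cazuela_plain's own z axis and vertical below 0.1 rad and horizontal distance between cazuela_plain and trivet_folded below 0.015 m and z of cazuela_plain in the frame of trivet_folded between 0.019 and 0.025 m and contact force between cazuela_plain and the fingers below 0.1 N and linear speed of cazuela_plain below 0.01 m/s), for 0.2 s.
At the end, for the whole second after the job is handed in: Trivet on the long recess's floor (centre within 18 mm), cazuela on the trivet (within 15 mm), stopper plug up on the round recess's floor (within 14 mm), shaker on the square one's (within 18 mm); all level within 0.1 rad, seated within 3 mm in height, released and at rest (all of step 2 and contact force between each of trivet_folded, stopper_round, shaker and the fingers below 0.1 N and linear speed of each of trivet_folded, stopper_round, shaker below 0.01 m/s and angular speed of each of trivet_folded, cazuela_plain, stopper_round, shaker below 0.1 rad/s and horizontal distance between stopper_round and round_recess below 0.014 m and z of stopper_round in the frame of round_recess between 0.007 and 0.013 m and angle between each of stopper_round, shaker's own z axis and vertical below 0.1 rad and horizontal distance between shaker and square_recess below 0.018 m and z of shaker in the frame of square_recess between 0.007 and 0.013 m); the robot touches nothing.
It fails at once if the open trivet is pushed or carried off (more than 25 mm) (distance of trivet_open from where it was at the start of the episode above 0.025 m).
It fails at once if the eared cazuela is pushed or carried off (more than 25 mm) (distance of cazuela_eared from where it was at the start of the episode above 0.025 m).
It fails at once if the square-headed stopper is pushed or carried off (more than 25 mm) (distance of stopper_square from where it was at the start of the episode above 0.025 m).
It fails at once if the glass stopper is let fall or thrown (moves faster than 0.65 m/s, out of the fingers) (linear speed of stopper_round above 0.65 m/s and contact force between stopper_round and the fingers below 0.05 N).
It fails at once if the terracotta cazuela is let fall or thrown (moves faster than 0.65 m/s, out of the fingers) (linear speed of cazuela_plain above 0.65 m/s and contact force between cazuela_plain and the fingers below 0.05 N).
It also fails if it takes over 112 s, if anything falls off the work surface, if the arm or the gripper's body presses on something with over 40 N, if the wrist force passes 120 N, or if a joint passes its speed limit or range.

### The arm

A 6-joint arm with a two-finger parallel gripper is mounted at the origin on the work surface. World frame = base frame: x ahead of the robot, y to its left, z up, the work surface at z = 0. Lengths are in m, angles in degrees, forces in N, time in s.
With the tool pointing down it reaches from about 0.35 to 0.875 m from the base axis. Payload 4.2 kg.
Tool frame: the origin (TCP) lies midway between the tips of the shut fingers; the grasp point (between the pads) lies 19 mm behind it; z points along the fingers, y is the line along which they close (so a half turn about z gives the same grasp; the last joint's range is limited). The gripper opens to 87 mm and grips with 3 to 60 N. Pads are 19 mm wide; open, the fingers measure 117 mm over their backs; the gripper's body (75 mm by 190 mm) begins 51 mm behind the grasp point.
Start: joints at [88.556, 22.042, 0.453, 0, -68.411, -14.817], TCP at [0.175, 0.6, 0.223] pointing down, gripper open.
Joint ranges: [-179.83, 179.83], [-69.29, 118.12], [-61.27, 80.66], [-181.25, 117.63], [-171.15, -9.14], [-177.46, 177.46]. Speed limits (degrees/s): [159.86, 159.86, 180, 180, 180, 180].

### API

Orientations are given as a 3x3 rotation matrix whose columns are the frame's x, y, z axes.
In Python, from station import r, cams gives the robot as it stands.
- The arm moves only by the tool play_rows, never from a script. Its argument "commands" is text: rows parted by semicolons, each of 6 numbers parted by spaces: the shift along the world's x, y, z normalised to -1 to 1, where 1 is 30 mm, then the turn, a rotation vector about the world's x, y, z normalised to -1 to 1, where 1 is 0.15 rad. A call has 1 to 20 rows; each row shifts and turns the commanded pose from where the row before left it; what a row does not reach is not made up. A row lasts 1/10 s, in which the tool goes at most 50 mm and 8.59 degrees, less where a joint would pass 70% of its speed; a pose out of reach is approached as far as the arm can. A call with a number of a shift or a turn outside -1 to 1 is refused whole. A call with a gripper value outside its range is refused whole. "grip" is the finger opening in mm, from 0 to 87, set as the call begins (left out, the last holds). The fingers move at their own pace and stop on an object; the grip force is fixed at half the most. Time passes only in rows, so rows that do not move let the fingers close. It gives the time, the measured TCP pose, the force, the opening and the grip force at its end, in the units of the state.
- r.sense(): the state, without advancing time (a new reading comes with each control period).
- cams.capture(name): name is "side" or "top"; returns (picture, depth): 384x512x3 uint8, blue, green, red; 384x512 float32, m along the optical axis (not along the pixel's ray), 0 where there is no reading.
- cams.camera_info(name): a dict with "mtx" (3x3 intrinsics, pixels), "k1" (the pictures are not rectified: a ray, as slopes to the right and down, at radius r is drawn at 1 + k1 r^2 times it, then the intrinsics apply), "R" (3x3) and "t" (3): a world point X has camera coordinates R X + t. Camera axes: x right, y down, z forward; pixel columns grow to the right and rows downward; lengths in m; the calibration is good to about 2 mm. A picture is of the moment at which its call begins. camera_info takes no time and is no camera call.
- r.finish_job(): hands the job in; it is judged then, once.
The state is a dict: "time_s": time; "joints": joint angles; "joint_velocities": joint speeds; "effort": joint torques, N m; "tcp_pos": TCP position; "ee_rot": TCP orientation; "wrist_force": force on the tool from outside, world axes, zero at the start; "moment": the same for the moment, N m; "gripper_width": opening from 0.0 (shut) to 1.0 (fully open); "gripper_force": force on a finger pad.
Only numpy, scipy, OpenCV 4.12 (cv2) and the standard library are available. Lean on these libraries where they do the work, as an engineer would, in place of code of your own. Each camera call takes 0.05 s, during which the arm holds its last target. There are 200 camera calls.

## Working session

There is one attempt and no reset: what is moved stays moved. The work goes in short steps, Python scripts to look and compute and a tool call to move; the robot and the scene stay as the last step left them, time stands still between calls to the robot, and variables do not carry over. Pictures are saved under pics/ and viewed, at most 14 in all, crops included, and the job is handed in when it is done.

Besides the shell and the picture viewer there is one more tool, called after "Call:" as name(argument=value, ...), one argument or row to a line, values as JSON. play_rows: Moves the arm, as the interface text tells. Scaled input: -1 to 1 covers 30 mm each way for a shift and 0.15 rad each way for a turn. Its arguments: {"type":"object","properties":{"commands":{"type":"string"},"grip":{"type":"number"}},"required":["commands"]}

```bash
ls; mkdir -p pics; python3 - <<'E'
from station import r,cams
import cv2,numpy as np
for n in("top","side"):
    p,d=cams.capture(n); cv2.imwrite(f"pics/{n}0.png",cv2.resize(p,(800,600))); np.savez(f"{n}0.npz",p=p,d=d)
    print(n,cams.camera_info(n))
s=r.sense();print(s["time_s"],s["tcp_pos"],s["ee_rot"])
E
```

```text
pics
top {'mtx': array([[449.82784198,   0.        , 248.43569295],
       [  0.        , 449.82784198, 192.38307411],
       [  0.        ,   0.        ,   1.        ]]), 'k1': 0.05257162273091035, 'R': array([[ 0.00792062, -0.99978612,  0.01910429],
       [-0.99341546, -0.01005091, -0.11412583],
       [ 0.11429344, -0.01807455, -0.9932826 ]]), 't': array([-0.06624672,  0.5575937 ,  0.97053715])}
side {'mtx': array([[419.09769963,   0.        , 248.07322381],
       [  0.        , 419.09769963, 196.98295653],
       [  0.        ,   0.        ,   1.        ]]), 'k1': -0.12352696244372977, 'R': array([[-0.94320605, -0.33218432, -0.00399144],
       [-0.24693097,  0.70907342, -0.66048466],
       [ 0.22223287, -0.62198752, -0.75082893]]), 't': array([0.48323703, 0.193556  , 1.07172257])}
0.1 [0.17483886 0.59951214 0.22153461] [[ 9.59960432e-01 -2.80135277e-01 -4.41174467e-04]
 [-2.80135601e-01 -9.59958508e-01 -1.92570604e-03]
 [ 1.15949012e-04  1.97219028e-03 -9.99998049e-01]]
```

View pics/top0.png

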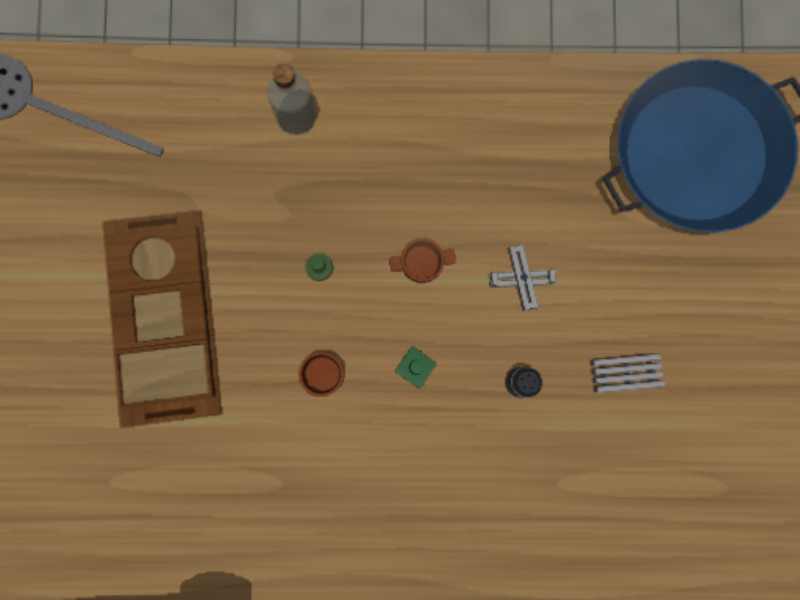

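View pics/side0.png

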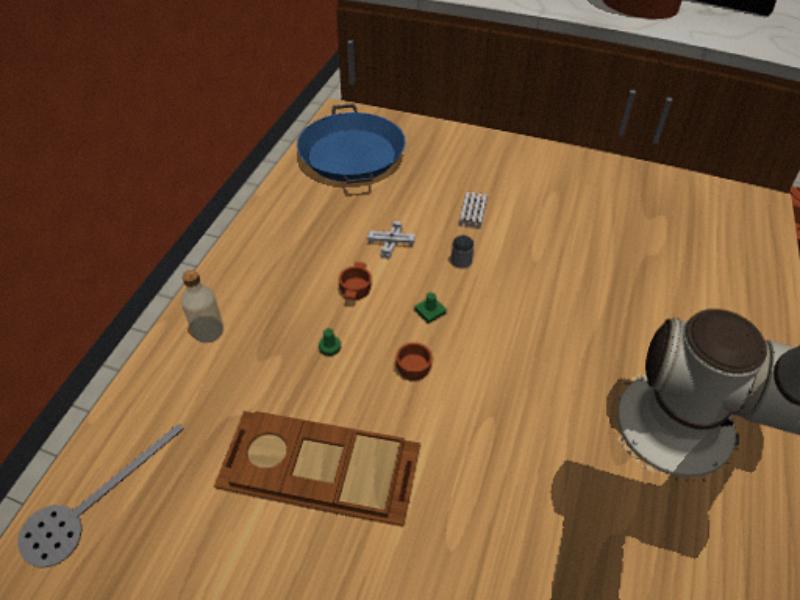

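Top view (800x600 px): caddy at (160,320) with round (153,258), square (158,316), long (163,374). Plain cazuela is at (321,373), round stopper at (319,266), shaker at (524,381) and folded trivet at (628,373). Look-alikes are at (422,261), (416,367) and (524,277). The side view agrees with this. Next I measure from the depth images.

```bash
cat > h.py <<'E'
import numpy as np,cv2
from station import r,cams
def cloud(n,d):
    c=cams.camera_info(n);v,u=np.mgrid[:384,:512]
    K=c["mtx"]; q=cv2.undistortPoints(np.dstack([u,v]).reshape(-1,1,2).astype(float),K,np.array([c["k1"],0,0,0.])).reshape(384,512,2)
    X=np.dstack([q[...,0]*d,q[...,1]*d,d])
    W=(X-c["t"])@c["R"]; W[d==0]=np.nan
    return W
def at(n,u,v,z):   # original pixel -> world point at height z
    c=cams.camera_info(n);q=cv2.undistortPoints(np.array([[[u,v]]],float),c["mtx"],np.array([c["k1"],0,0,0.])).ravel()
    o=-c["R"].T@c["t"];g=c["R"].T@np.array([*q,1]);return o+g*(z-o[2])/g[2]
E
python3 - <<'E'
from h import *
for n in("top","side"):
    a=np.load(n+"0.npz");W=cloud(n,a["d"])
    reg=(W[...,0]>.3)&(W[...,0]<.62)&(W[...,1]>-.45)&(W[...,1]<.4)
    print(n,"table z",np.nanmedian(W[reg][:,2]),"sd",np.nanstd(W[reg&(W[...,2]<.006)][:,2]))
    m=(reg&(W[...,2]>.009)).astype(np.uint8);m=cv2.morphologyEx(m,cv2.MORPH_OPEN,np.ones((2,2)))
    k,l,st,_=cv2.connectedComponentsWithStats(m)
    for i in range(1,k):
        if st[i,4]<60: continue
        P=W[l==i];zt=np.percentile(P[:,2],97);
        T=P[P[:,2]>zt-.008][:,:2].astype(np.float32);rr=cv2.minAreaRect(T*1000);cc=cv2.minEnclosingCircle(T)
        print(st[i],"ztop",zt.round(4),"rect",np.round(rr[0],1),np.round(rr[1],1),round(rr[2],1),"circ",np.round(cc[0],4),round(cc[1],4),"mean",T.mean(0).round(4))
p=np.load("top0.npz")["p"]
A=cv2.resize(p[130:280,60:150],None,fx=4,fy=4,interpolation=cv2.INTER_CUBIC)
cv2.imwrite("pics/cad.png",A)
B=cv2.resize(p[145:265,180:440],None,fx=3,fy=3,interpolation=cv2.INTER_CUBIC)
cv2.imwrite("pics/obj.png",B)
E
```

```text
top table z 0.0008021954853294432 sd 0.001898184278296027
[  68  165   72   98 5804] ztop nan rect [0. 0.] [0. 0.] 0.0 circ [0. 0.] 0.0 mean [nan nan]
[197 165  17  16 203] ztop nan rect [0. 0.] [0. 0.] 0.0 circ [0. 0.] 0.0 mean [nan nan]
[250 167  43  15 201] ztop 0.0363 rect [ 601.7 -110.7] [29.7 92.5] 0.7 circ [ 0.614  -0.1105] 0.0464 mean [ 0.6046 -0.098 ]
[314 168  42  32 488] ztop nan rect [0. 0.] [0. 0.] 0.0 circ [0. 0.] 0.0 mean [nan nan]
[254 223  26  26 383] ztop 0.0477 rect [ 464.3 -100.9] [17.2 16.9] 17.8 circ [ 0.4645 -0.101 ] 0.0097 mean [ 0.4644 -0.1008]
[192 226  29  29 264] ztop 0.037 rect [453.1  32.1] [59.  59.1] 0.4 circ [0.4531 0.0321] 0.0311 mean [0.4507 0.0325]
[380 228  44  24 679] ztop 0.0253 rect [ 458.7 -404.3] [43.2 95. ] 6.0 circ [ 0.4595 -0.4039] 0.0509 mean [ 0.4585 -0.4038]
[325 236  23  20 369] ztop nan rect [0. 0.] [0. 0.] 0.0 circ [0. 0.] 0.0 mean [nan nan]
side table z 0.001656010710631793 sd 0.0019514824246693197
[295 124  17  22 228] ztop nan rect [0. 0.] [0. 0.] 0.0 circ [0. 0.] 0.0 mean [nan nan]
[243 143  24  15 188] ztop 0.0242 rect [ 577.6 -261.8] [63.3 63.6] 74.8 circ [ 0.5841 -0.264 ] 0.0389 mean [ 0.5819 -0.2581]
[289 152  15  20 242] ztop 0.0599 rect [ 441.7 -246. ] [33.2 32.9] 74.4 circ [ 0.4432 -0.2476] 0.019 mean [ 0.4424 -0.2456]
[222 170  17  22 179] ztop nan rect [0. 0.] [0. 0.] 0.0 circ [0. 0.] 0.0 mean [nan nan]
[267 188  20  18 209] ztop 0.0482 rect [460.9 -99.9] [14.5 11.3] 13.0 circ [ 0.4606 -0.0994] 0.0084 mean [ 0.4609 -0.0984]
[206 211  14  17 160] ztop 0.0479 rect [605.8  43. ] [13.6 15.6] 13.8 circ [0.6063 0.0431] 0.0095 mean [0.6053 0.0435]
[255 220  23  24 327] ztop nan rect [0. 0.] [0. 0.] 0.0 circ [0. 0.] 0.0 mean [nan nan]
[ 159  267  104   66 4544] ztop nan rect [0. 0.] [0. 0.] 0.0 circ [0. 0.] 0.0 mean [nan nan]<stdin>:12: RuntimeWarning: Mean of empty slice.
  ret = um.true_divide(
```

View pics/cad.png

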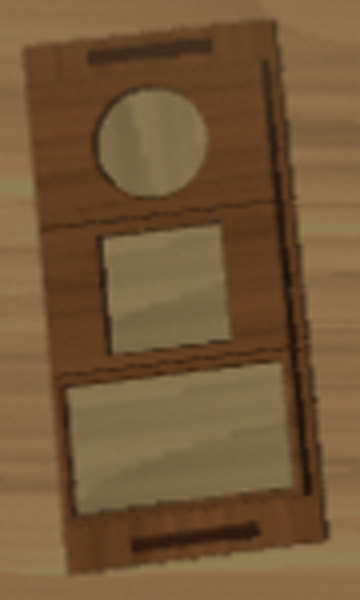

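View pics/obj.png

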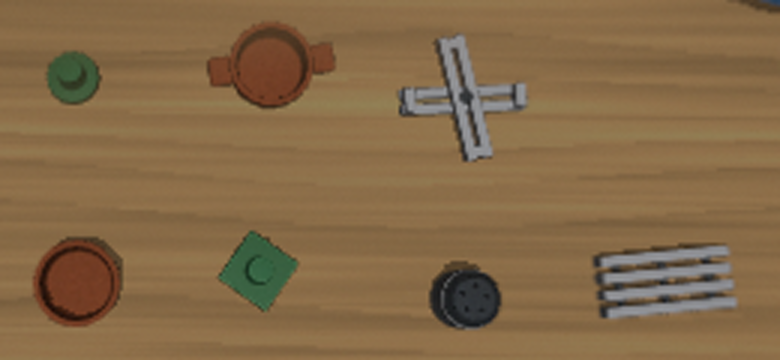

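The crops show, in crop px:
- **Caddy:** round centre (152,142), square corners (103,237)/(221,223)/(231,338)/(111,354), long corners (67,390)/(281,361)/(293,488)/(77,517).
- **Objects:** stopper top (70,69), cazuela rim centre (77,283), shaker top (467,297), trivet top corners about (598,256)/(728,245)/(737,303)/(606,318).

```bash
python3 - <<'E'
from h import *
C=lambda u,v,z:at("top",60+(u+.5)/4-.5,130+(v+.5)/4-.5,z)[:2]
O=lambda u,v,z:at("top",180+(u+.5)/3-.5,145+(v+.5)/3-.5,z)[:2]
print("round",C(152,142,.021),"diam y",C(97,142,.02)-C(208,142,.02),"x",C(152,88,.02)-C(152,197,.02))
for n,c,z,f in(("square",[(103,237),(221,223),(231,338),(111,354)],.021,C),("long",[(67,390),(281,361),(293,488),(77,517)],.021,C),("board",[(24,47),(275,20),(328,538),(70,573)],.006,C),("triv",[(598,256),(728,245),(737,303),(606,318)],.022,O)):
    P=np.array([f(u,v,z) for u,v in c]);e=np.diff(np.vstack([P,P[:1]]),axis=0)
    print(n,P.mean(0).round(4),np.hypot(*e.T).round(4),np.degrees(np.arctan2(e[:,1],e[:,0])).round(1))
print("stop",O(70,69,.046),"head",O(73,78,.014),"caz",O(77.5,282,.034),"shk",O(467,297,.058))
for n in("top","side"):
    a=np.load(n+"0.npz");W=cloud(n,a["d"]);z=W[...,2]
    def reg(x,y,R): return (np.hypot(W[...,0]-x,W[...,1]-y)<R)
    for nm,x,y,R,lo,hi in(("caz",.455,.03,.045,.031,.045),("stop",.606,.04,.03,.040,.055),("shk",.441,-.245,.04,.05,.07),("triv",.4585,-.404,.065,.017,.03)):
        P=W[reg(x,y,R)&(z>lo)&(z<hi)][:,:2].astype(np.float32)
        if len(P)<5: continue
        rr=cv2.minAreaRect(P*1000);print(n,nm,len(P),np.round(rr[0],1),np.round(rr[1],1),round(rr[2],1),np.round(cv2.minEnclosingCircle(P)[0],4))
    b=reg(.56,.29,.17)&(z>.012)&(z<.03)
    print("cad floor/rim z",np.nanpercentile(z[reg(.52,.28,.02)],50))
E
```

```text
round [0.61762764 0.27744324] diam y [-0.00082197  0.06120943] x [0.06197066 0.00270914]
square [0.5356 0.2657] [0.0649 0.0648 0.0656 0.0655] [ -82.4 -172.8   98.2    6.6]
long [0.4523 0.2546] [0.1168 0.0704 0.1169 0.0697] [ -81.8 -172.4   97.9    7.6]
board [0.5357 0.2655] [0.1417 0.2971 0.1413 0.2984] [ -82.7 -172.2   97.9    7.9]
triv [ 0.4603 -0.4045] [0.097  0.043  0.0976 0.0459] [ -84.5 -173.5   97.2    5.8]
stop [0.61053773 0.03979824] head [0.60908128 0.04009415] caz [0.45481505 0.03223433] shk [ 0.44629086 -0.24824539]
top caz 185 [454.2  33.4] [61.2 61.7] 0.4 [0.4541 0.0331]
top stop 62 [609.5  40.7] [17.9 17.8] 27.6 [0.6097 0.0405]
top shk 283 [ 445.3 -252.4] [39.  39.2] 41.2 [ 0.4454 -0.2521]
top triv 620 [ 459.9 -404.2] [45.6 95. ] 6.0 [ 0.4584 -0.4043]
cad floor/rim z 0.01852131525727277
side caz 125 [451.9  33.8] [59.5 63.6] 18.8 [0.4511 0.0331]
side stop 42 [607.8  42.2] [18.2 17.9] 35.1 [0.6082 0.0412]
side shk 97 [ 443.7 -249.1] [38.  35.9] 22.4 [ 0.4453 -0.2492]
side triv 189 [ 459.  -401.7] [ 46.7 101.5] 6.3 [ 0.4568 -0.4028]
cad floor/rim z 0.019199298247155758
```

Top and side measurements agree, and the sizes check out. I go to the trivet first, at (0.460, -0.404), with the closing line at 6°.

Call:
play_rows(
  commands="0.95 -0.8 0 0 0 -0.394;0.95 -0.8 0 0 0 -0.394;0.95 -0.8 0 0 0 -0.394;0.95 -0.8 0 0 0 -0.394;0.95 -0.8 0 0 0 -0.394;0.95 -0.8 0 0 0 -0.394;0.95 -0.8 0 0 0 -0.394;0.95 -0.8 0 0 0 -0.394;0.95 -0.8 0 0 0 -0.394;0.95 -0.8 0 0 0 -0.394;0 -1 0 0 0 -0.394;0 -1 0 0 0 -0.394;0 -1 0 0 0 -0.394;0 -1 0 0 0 -0.394;0 -1 0 0 0 -0.394;0 -1 0 0 0 -0.394;0 -1 0 0 0 -0.394;0 -1 0 0 0 -0.394;0 -1 0 0 0 -0.394;0 -1 0 0 0 -0.394",
  grip=87,
)

```text
time_s: 2.1
tcp_pos: [0.4595, 0.0587, 0.2223]
ee_rot: [[0.102, -0.995, -0.001], [-0.995, -0.102, -0.0], [0.0, 0.001, -1.0]]
wrist_force: [1.0, 0.7, -0.8]
gripper_width: 1.001
gripper_force: 0.0
```

Call:
play_rows(
  commands="0 -1 0 0 0 0;0 -1 0 0 0 0;0 -1 0 0 0 0;0 -1 0 0 0 0;0 -1 0 0 0 0;0 -1 0 0 0 0;0 -1 0 0 0 0;0 -1 0 0 0 0;0 -1 0 0 0 0;0 -1 0 0 0 0;0 -1 0 0 0 0;0 -1 0 0 0 0;0 -1 0 0 0 0;0 -1 0 0 0 0;0 -0.45 0 0 0 0;0 -0.5 0 0 0 0;0 0 0 0 0 0;0 0 0 0 0 0",
)

```text
time_s: 3.9
tcp_pos: [0.4599, -0.3881, 0.2223]
ee_rot: [[0.105, -0.994, -0.0], [-0.994, -0.105, 0.001], [-0.001, 0.0, -1.0]]
wrist_force: [0.4, 0.3, 1.1]
gripper_width: 0.997
gripper_force: 0.0
```

Call:
play_rows(
  commands="0 -0.53 -0.6 0 0 0;0 0 -1 0 0 0;0 0 -1 0 0 0;0 0 -1 0 0 0;0 0 -1 0 0 0;0 0 -1 0 0 0;0 0 -0.6 0 0 0;0 0 -0.4 0 0 0;0 0 -0.27 0 0 0;0 0 -0.17 0 0 0;0 0 0 0 0 0;0 0 0 0 0 0",
)

```text
time_s: 5.1
tcp_pos: [0.4605, -0.4047, 0.0122]
ee_rot: [[0.105, -0.994, 0.001], [-0.994, -0.105, -0.001], [0.001, -0.001, -1.0]]
wrist_force: [0.7, 0.1, 0.1]
gripper_width: 1.003
gripper_force: 0.0
```

Call:
play_rows(
  commands="0 0 0 0 0 0;0 0 0 0 0 0;0 0 0 0 0 0;0 0 0 0 0 0;0 0 0 0 0 0;0 0 0 0 0 0;0 0 0 0 0 0;0 0 0 0 0 0",
  grip=30,
)

```text
time_s: 5.9
tcp_pos: [0.4599, -0.4044, 0.0113]
ee_rot: [[0.105, -0.994, -0.0], [-0.994, -0.105, 0.0], [-0.0, 0.0, -1.0]]
wrist_force: [-0.6, 0.3, 0.1]
gripper_width: 0.527
gripper_force: 30.0
```

Call:
play_rows(
  commands="0 0 0.3 0 0 0;0 0 0.7 0 0 0;0 0 1 0 0 0;0 0 1 0 0 0;0 0 1 0 0 0;0 0.5 0 0 0 0;0 1 0 0 0 0;0 1 0 0 0 0;0 1 0 0 0 0;0 1 0 0 0 0;0 1 0 0 0 0;0 1 0 0 0 0;0 1 0 0 0 0;0 1 0 0 0 0;0 1 0 0 0 0;0 1 0 0 0 0;0 1 0 0 0 0;0 1 0 0 0 0;0 1 0 0 0 0;0 1 0 0 0 0",
)

```text
time_s: 7.9
tcp_pos: [0.4587, 0.0319, 0.1308]
ee_rot: [[0.105, -0.994, -0.001], [-0.994, -0.105, -0.0], [-0.0, 0.001, -1.0]]
wrist_force: [0.4, -0.5, -1.6]
gripper_width: 0.521
gripper_force: 30.0
```

Call:
play_rows(
  commands="-0.05 1 0 0 0 0.05;-0.05 1 0 0 0 0.05;-0.05 1 0 0 0 0.05;-0.05 1 0 0 0 0.06;-0.05 1 0 0 0 0;0 1 0 0 0 0;0 0.9 0 0 0 0;0 0.55 0 0 0 0;0 0 -1 0 0 0;0 0 -1 0 0 0;0 0 -0.5 0 0 0;0 0 -0.3 0 0 0;0 0 0 0 0 0;0 0 0 0 0 0",
)

```text
time_s: 9.3
tcp_pos: [0.4528, 0.2543, 0.0479]
ee_rot: [[0.136, -0.991, 0.001], [-0.991, -0.136, 0.001], [-0.0, -0.001, -1.0]]
wrist_force: [-0.1, -0.3, -0.8]
gripper_width: 0.526
gripper_force: 30.0
```

```bash
python3 - <<'E'
from h import *
p,d=cams.capture("side");cv2.imwrite("pics/s1.png",cv2.resize(p[230:350,110:310],None,fx=4,fy=4,interpolation=cv2.INTER_CUBIC))
s=r.sense();print(s["tcp_pos"],s["gripper_width"],s["wrist_force"])
E
```

```text
[0.45307429 0.25454248 0.0482806 ] 0.5193893627545827 [ 0.56117682 -0.50090317 -2.03075   ]
```

View pics/s1.png

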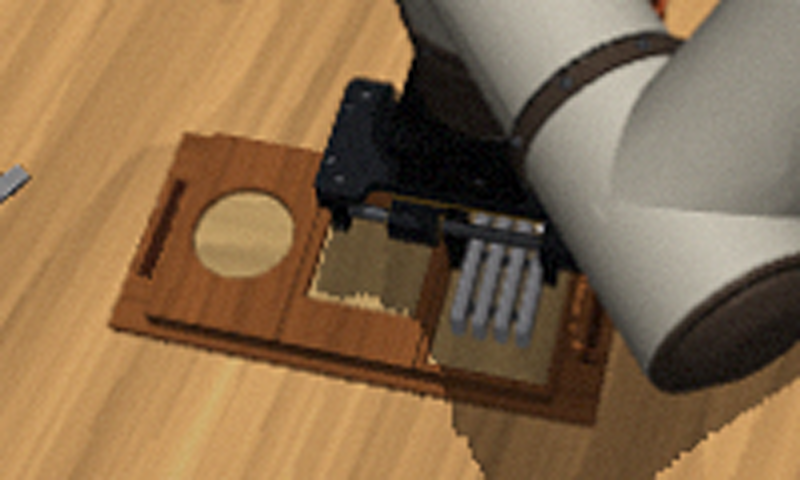

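The side crop shows the trivet hanging level at about (497,290), over the long recess and aligned with it. I lower it and let go.

Call:
play_rows(
  commands="0 0 -0.25 0 0 0;0 0 -0.2 0 0 0;0 0 -0.1 0 0 0;0 0 -0.07 0 0 0;0 0 0 0 0 0;0 0 0 0 0 0",
)

```text
time_s: 9.95
tcp_pos: [0.4523, 0.2539, 0.0293]
ee_rot: [[0.136, -0.991, -0.0], [-0.991, -0.136, -0.0], [0.0, 0.0, -1.0]]
wrist_force: [-1.9, -0.6, 5.0]
gripper_width: 0.523
gripper_force: 30.0
```

Call:
play_rows(
  commands="0 0 0 0 0 0;0 0 0 0 0 0;0 0 0 0 0 0;0 0 0 0 0 0;0 0 0 0 0 0;0 0 0 0 0 0;0 0 0.3 0 0 0;0 0 0.7 0 0 0;0 0 1 0 0 0;0 0 1 0 0 0;0 0 1 0 0 0;0 -1 1 0 0 0;0 -1 0 0 0 0;0 -1 0 0 0 0;0 -1 0 0 0 0;0 -1 0 0 0 0;0 -1 0 0 0 0;0 -1 0 0 0 0;0 0 0 0 0 0",
  grip=62,
)

```text
time_s: 11.85
tcp_pos: [0.4518, 0.0416, 0.1794]
ee_rot: [[0.132, -0.991, -0.0], [-0.991, -0.132, -0.0], [0.0, 0.0, -1.0]]
wrist_force: [0.2, 0.3, 1.2]
gripper_width: 0.711
gripper_force: 0.0
```

```bash
python3 - <<'E'
from h import *
p,d=cams.capture("top");cv2.imwrite("pics/t2.png",cv2.resize(p[120:290,50:230],None,fx=3.3,fy=3.3,interpolation=cv2.INTER_CUBIC))
W=cloud("top",d);z=W[...,2]
P=W[(np.hypot(W[...,0]-.4523,W[...,1]-.2546)<.068)&(z>.033)&(z<.05)][:,:2].astype(np.float32)
print(len(P),cv2.minAreaRect(P*1000),r.sense()["tcp_pos"])
E
```

```text
102 ((464.379638671875, 274.0325927734375), (17.89522361755371, 56.25901794433594), 8.222664833068848) [0.45228428 0.04279312 0.17943347]
```

View pics/t2.png

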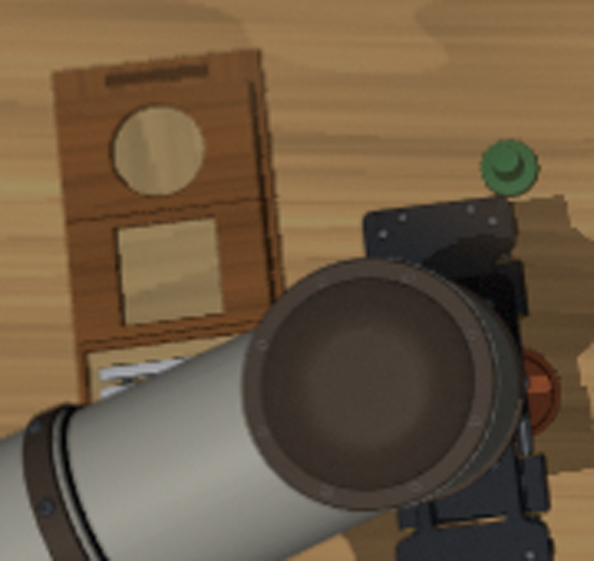

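The arm hides most of the caddy here, but the trivet bars show inside the long recess at about (130,375). Next I grip the cazuela at (0.454, 0.033).

Call:
play_rows(
  commands="0.07 -0.33 0 0 0 0;0 0 -0.7 0 0 0;0 0 -1 0 0 0;0 0 -1 0 0 0;0 0 -1 0 0 0;0 0 -0.8 0 0 0;0 0 -0.6 0 0 0;0 0 -0.3 0 0 0;0 0 -0.15 0 0 0;0 0 0 0 0 0;0 0 0 0 0 0",
  grip=87,
)

```text
time_s: 13.0
tcp_pos: [0.4553, 0.0346, 0.013]
ee_rot: [[0.137, -0.991, 0.002], [-0.991, -0.137, 0.001], [-0.0, -0.002, -1.0]]
wrist_force: [0.4, -0.5, 0.3]
gripper_width: 0.996
gripper_force: 0.0
```

Call:
play_rows(
  commands="0 0 0 0 0 0;0 0 0 0 0 0;0 0 0 0 0 0;0 0 0 0 0 0;0 0 0 0 0 0;0 0 0 0 0 0",
  grip=50,
)

```text
time_s: 13.6
tcp_pos: [0.4546, 0.0342, 0.0125]
ee_rot: [[0.136, -0.991, -0.0], [-0.991, -0.136, -0.0], [0.0, 0.0, -1.0]]
wrist_force: [-1.3, -0.1, 3.9]
gripper_width: 0.723
gripper_force: 30.1
```

```bash
python3 - <<'E'
from h import *
p,d=cams.capture("side");cv2.imwrite("pics/s3.png",cv2.resize(p[190:350,110:330],None,fx=3.5,fy=3.5,interpolation=cv2.INTER_CUBIC))
W=cloud("side",d);z=W[...,2]
P=W[(np.hypot(W[...,0]-.4523,W[...,1]-.2546)<.068)&(z>.034)&(z<.05)][:,:2].astype(np.float32)
print(len(P),cv2.minAreaRect(P*1000))
E
```

```text
562 ((450.9831848144531, 253.31051635742188), (47.142723083496094, 97.29485321044922), 8.063631057739258)
```

View pics/s3.png

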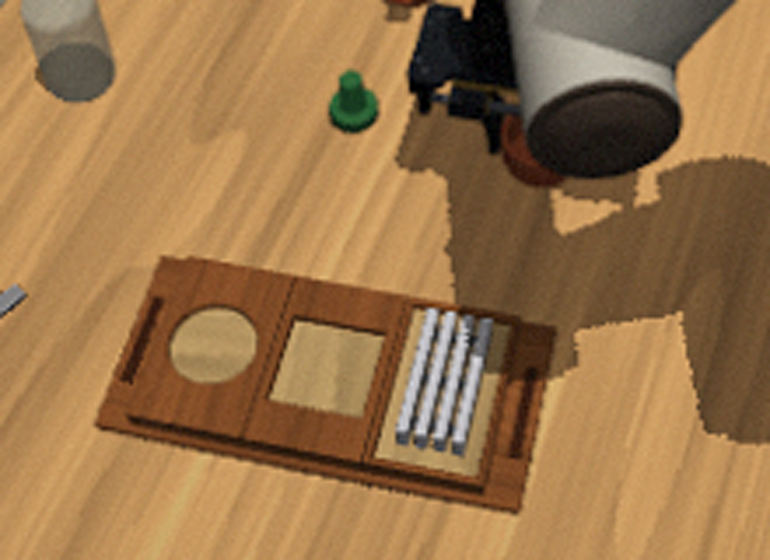

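The side crop shows the trivet seated in the long recess at about (447,380), centred in depth to about 2 mm. The cazuela is gripped at 63 mm, so I carry it over.

Call:
play_rows(
  commands="0 0 0.3 0 0 0;0 0 0.7 0 0 0;0 0 1 0 0 0;0 0 1 0 0 0;0 0.4 0 0 0 0;0 0.8 0 0 0 0;-0.07 1 0 0 0 0;0 1 0 0 0 0;0 1 0 0 0 0;0 1 0 0 0 0;0 1 0 0 0 0;0 0.76 0 0 0 0;0 0.4 0 0 0 0;0 0 -0.4 0 0 0;0 0 -0.5 0 0 0;0 0 -0.3 0 0 0;0 0 -0.1 0 0 0;0 0 0 0 0 0;0 0 0 0 0 0",
)

```text
time_s: 15.55
tcp_pos: [0.4528, 0.2548, 0.0636]
ee_rot: [[0.136, -0.991, 0.001], [-0.991, -0.136, 0.0], [-0.0, -0.001, -1.0]]
wrist_force: [-0.1, 0.2, -1.1]
gripper_width: 0.723
gripper_force: 30.2
```

```bash
python3 - <<'E'
from h import *
p,d=cams.capture("side");cv2.imwrite("pics/s4.png",cv2.resize(p[210:350,150:310],None,fx=4,fy=4,interpolation=cv2.INTER_CUBIC))
s=r.sense();print(s["tcp_pos"],s["gripper_width"],s["wrist_force"])
E
```

```text
[0.45285175 0.25502865 0.06376097] 0.726236246143778 [ 0.22892983  0.82411743 -1.31251734]
```

View pics/s4.png

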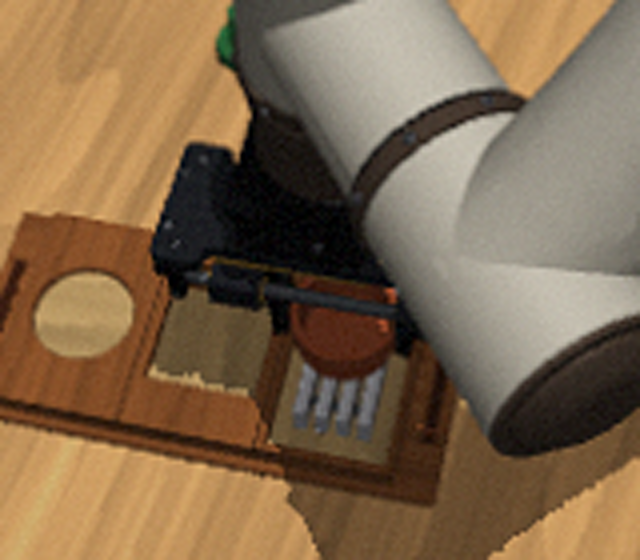

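The cazuela is level at about (342,330), about 11 mm above the trivet and over its middle. I lower it.

Call:
play_rows(
  commands="0 0 -0.15 0 0 0;0 0 -0.1 0 0 0;0 0 -0.06 0 0 0;0 0 -0.05 0 0 0;0 0 0 0 0 0;0 0 0 0 0 0",
)

```text
time_s: 16.2
tcp_pos: [0.4525, 0.255, 0.0526]
ee_rot: [[0.136, -0.991, 0.0], [-0.991, -0.136, -0.0], [0.0, -0.0, -1.0]]
wrist_force: [-1.3, -1.8, 1.2]
gripper_width: 0.724
gripper_force: 30.2
```

Call:
play_rows(
  commands="0 0 0 0 0 0;0 0 0 0 0 0;0 0 0 0 0 0;0 0 0 0 0 0;0 0 0 0 0 0;0 0 0.2 0 0 0;0 0 0.5 0 0 0;0 0 1 0 0 0;0 0 1 0 0 0;0 0 1 0 0 0;0.6 -0.9 0 0 0 0;0.7 -0.9 0 0 0 0;0.7 -0.9 0 0 0 0;0.7 -0.9 0 0 0 0;0.7 -0.9 0 0 0 0;0.7 -0.9 0 0 0 0;0.7 -0.9 0 0 0 0;0.42 -0.85 0 0 0 0;0 0 0 0 0 0;0 0 0 0 0 0",
  grip=82,
)

```text
time_s: 18.2
tcp_pos: [0.6089, 0.04, 0.1634]
ee_rot: [[0.135, -0.991, -0.0], [-0.991, -0.135, 0.0], [-0.0, 0.0, -1.0]]
wrist_force: [1.1, 0.2, 0.1]
gripper_width: 0.937
gripper_force: 0.0
```

```bash
python3 - <<'E'
from h import *
for n in("top","side"):
    p,d=cams.capture(n)
    W=cloud(n,d);z=W[...,2]
    for nm,x,y,R,lo,hi in(("caz",.4523,.2546,.045,.069,.09),("triv",.4523,.2546,.068,.034,.046),("stop",.609,.04,.03,.040,.055)):
        P=W[(np.hypot(W[...,0]-x,W[...,1]-y)<R)&(z>lo)&(z<hi)]
        if len(P)>5: print(n,nm,len(P),P[:,2].max(),cv2.minAreaRect(P[:,:2].astype(np.float32)*1000))
    if n=="side":cv2.imwrite("pics/s5.png",cv2.resize(p[160:350,110:330],None,fx=3,fy=3,interpolation=cv2.INTER_CUBIC))
s=r.sense();print(s["tcp_pos"],s["gripper_width"],s["wrist_force"])
E
```

```text
top caz 116 0.07746991148368695 ((456.51800537109375, 239.1129913330078), (62.40239334106445, 30.431854248046875), 12.816353797912598)
top triv 308 0.04598622761222964 ((455.92822265625, 235.32601928710938), (46.10788345336914, 60.73849868774414), 6.258552551269531)
top stop 51 0.05079257992265188 ((609.9215698242188, 41.95250701904297), (18.28885269165039, 13.659135818481445), 0.5918923020362854)
side caz 207 0.07865508455162083 ((450.9175720214844, 255.18345642089844), (62.425193786621094, 63.50743865966797), 80.50686645507812)
side triv 246 0.04596893818850857 ((451.81060791015625, 254.47756958007812), (48.467552185058594, 95.49514770507812), 7.940964221954346)
side stop 40 0.051264851002700174 ((607.7330932617188, 42.32181930541992), (16.682540893554688, 16.895828247070312), 23.304519653320312)
[0.60865202 0.04106178 0.16363299] 0.9438495679885377 [-0.09929166 -0.26262072  0.42649514]
```

View pics/s5.png

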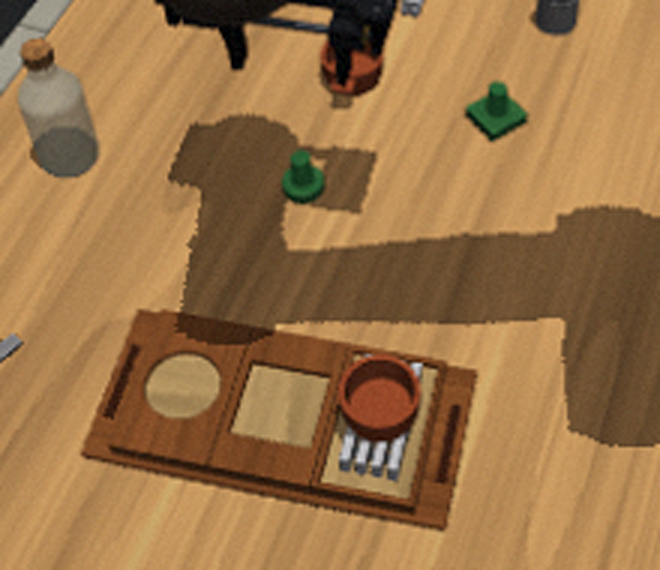

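The cazuela sits centred on the trivet at crop (380,397), within about 2 mm by depth, with its top at 0.075. The round stopper is right below the tool, so I descend onto the plug.

Call:
play_rows(
  commands="0 0 -0.5 0 0 0;0 0 -0.9 0 0 0;0 0 -1 0 0 0;0 0 -0.9 0 0 0;0 0 -0.7 0 0 0;0 0 -0.4 0 0 0;0 0 -0.27 0 0 0;0 0 -0.15 0 0 0;0 0 0 0 0 0;0 0 0 0 0 0",
  grip=60,
)

```text
time_s: 19.3
tcp_pos: [0.6097, 0.0407, 0.0198]
ee_rot: [[0.136, -0.991, 0.002], [-0.991, -0.136, 0.0], [-0.0, -0.002, -1.0]]
wrist_force: [0.2, 0.2, -0.7]
gripper_width: 0.689
gripper_force: 0.0
```

Call:
play_rows(
  commands="0 0 0 0 0 0;0 0 0 0 0 0;0 0 0 0 0 0;0 0 0 0 0 0;0 0 0 0 0 0;0 0 0 0 0 0;0 0 0 0 0 0;0 0 0 0 0 0",
  grip=8,
)

```text
time_s: 20.1
tcp_pos: [0.6091, 0.0405, 0.0189]
ee_rot: [[0.136, -0.991, 0.0], [-0.991, -0.136, -0.0], [0.0, -0.0, -1.0]]
wrist_force: [0.0, 0.5, 0.1]
gripper_width: 0.228
gripper_force: 30.0
```

Call:
play_rows(
  commands="0 0 0.2 0 0 0;0 0 0.5 0 0 0;0 0 1 0 0 0;0 0 1 0 0 0;0 0.4 0 0 0 0;0 0.8 0 0 0 0;0.15 1 0 0 0 0;0.15 1 0 0 0 0;0 1 0 0 0 0;0 1 0 0 0 0;0 1 0 0 0 0;0 0.9 0 0 0 0;0 0.5 0 0 0 0;0 0.28 0 0 0 0;0 0 -0.5 0 0 0;0 0 -0.6 0 0 0;0 0 -0.4 0 0 0;0 0 -0.2 0 0 0;0 0 0 0 0 0;0 0 0 0 0 0",
)

```text
time_s: 22.1
tcp_pos: [0.6186, 0.2766, 0.0492]
ee_rot: [[0.136, -0.991, 0.001], [-0.991, -0.136, 0.0], [-0.0, -0.001, -1.0]]
wrist_force: [-0.1, -0.6, -0.1]
gripper_width: 0.228
gripper_force: 30.0
```

```bash
python3 - <<'E'
from h import *
p,d=cams.capture("side");cv2.imwrite("pics/s6.png",cv2.resize(p[210:350,110:290],None,fx=4,fy=4,interpolation=cv2.INTER_CUBIC))
s=r.sense();print(s["tcp_pos"],s["gripper_width"],s["wrist_force"])
E
```

```text
[0.618717   0.27690047 0.04963584] 0.22874055862255654 [ 0.57621098  0.50963876 -0.65354301]
```

View pics/s6.png

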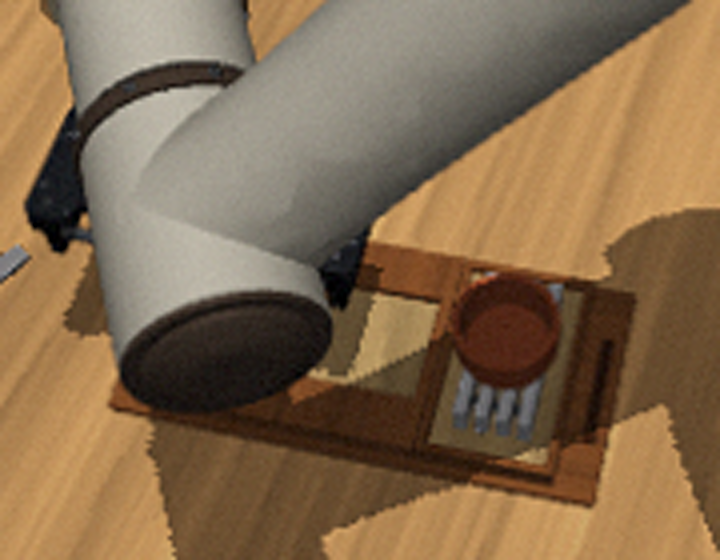

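The arm hides the stopper, and the cazuela is undisturbed at (507,330). The pose matches the target, so I lower it the last 12 mm and check the force.

Call:
play_rows(
  commands="0 0 -0.15 0 0 0;0 0 -0.12 0 0 0;0 0 -0.08 0 0 0;0 0 -0.05 0 0 0;0 0 0 0 0 0;0 0 0 0 0 0",
)

```text
time_s: 22.75
tcp_pos: [0.6181, 0.277, 0.0369]
ee_rot: [[0.136, -0.991, 0.0], [-0.991, -0.136, 0.0], [-0.0, -0.0, -1.0]]
wrist_force: [-0.7, -0.0, -0.1]
gripper_width: 0.228
gripper_force: 30.0
```

Call:
play_rows(
  commands="0 0 -0.02 0 0 0;0 0 0 0 0 0;0 0 0 0 0 0",
)

```text
time_s: 23.05
tcp_pos: [0.6181, 0.277, 0.0368]
ee_rot: [[0.136, -0.991, 0.0], [-0.991, -0.136, 0.0], [-0.0, -0.0, -1.0]]
wrist_force: [-1.4, -0.3, 4.0]
gripper_width: 0.229
gripper_force: 30.1
```

Call:
play_rows(
  commands="0 0 0 0 0 0;0 0 0 0 0 0;0 0 0 0 0 0;0 0 0 0 0 0;0 0 0 0 0 0;0 0 0.2 0 0 0;0 0 0.5 0 0 0;0 0 1 0 0 0;0 0 1 0 0 0;0 0 1 0 0 0;0 -0.5 0.7 0 0 0;0 -1 0 0 0 0;0 -1 0 0 0 0;0 -1 0 0 0 0;0 -1 0 0 0 0;-0.5 -1 0 0 0 0;-0.5 -1 0 0 0 0;-0.5 -1 0 0 0 0;-0.5 -1 0 0 0 0;-0.5 -1 0 0 0 0",
  grip=50,
)

```text
time_s: 25.05
tcp_pos: [0.5428, -0.0092, 0.17]
ee_rot: [[0.136, -0.991, 0.002], [-0.991, -0.136, 0.0], [0.0, -0.002, -1.0]]
wrist_force: [-0.3, 0.0, 1.3]
gripper_width: 0.575
gripper_force: 0.0
```

Call:
play_rows(
  commands="-0.5 -1 0 0 0 0;-0.5 -1 0 0 0 0;-0.5 -1 0 0 0 0;-0.5 -1 0 0 0 0;-0.5 -1 0 0 0 0;-0.5 -1 0 0 0 0;-0.25 -1 0 0 0 0;0 -0.7 0 0 0 0;0 -0.37 0 0 0 0;0 0 0 0 0 0;0 0 0 0 0 0",
  grip=80,
)

```text
time_s: 26.15
tcp_pos: [0.4457, -0.2498, 0.1686]
ee_rot: [[0.136, -0.991, 0.0], [-0.991, -0.136, 0.0], [-0.0, -0.001, -1.0]]
wrist_force: [0.4, -0.2, -0.1]
gripper_width: 0.916
gripper_force: 0.0
```

```bash
python3 - <<'E'
from h import *
for n in("top","side"):
    p,d=cams.capture(n)
    W=cloud(n,d);z=W[...,2]
    for nm,x,y,R,lo,hi in(("caz",.4523,.2546,.045,.069,.09),("stop",.618,.277,.03,.058,.075),("shk",.4455,-.25,.035,.05,.066)):
        P=W[(np.hypot(W[...,0]-x,W[...,1]-y)<R)&(z>lo)&(z<hi)]
        if len(P)>5: print(n,nm,len(P),P[:,2].max(),cv2.minAreaRect(P[:,:2].astype(np.float32)*1000))
    if n=="top":cv2.imwrite("pics/t7.png",cv2.resize(p[120:290,50:350],None,fx=2.6,fy=2.6,interpolation=cv2.INTER_CUBIC))
s=r.sense();print(s["tcp_pos"],s["gripper_width"],s["wrist_force"])
E
```

```text
top caz 230 0.07904047042171243 ((453.45556640625, 253.1933135986328), (60.60000991821289, 61.197120666503906), 2.547962188720703)
top stop 67 0.0679746935217377 ((617.162353515625, 276.05633544921875), (17.08426284790039, 17.732929229736328), 86.76364135742188)
side caz 203 0.0789640694337859 ((450.8079833984375, 254.97354125976562), (63.31782150268555, 63.00347137451172), 56.19251251220703)
side stop 54 0.06834006068469357 ((617.930908203125, 278.6767272949219), (18.12030601501465, 18.617773056030273), 69.86813354492188)
side shk 97 0.06311721337619025 ((442.98876953125, -246.8976593017578), (37.23588562011719, 38.158939361572266), 14.388594627380371)
[ 0.44575435 -0.24939124  0.16843969] 0.9202664401477139 [ 0.37563453 -1.32056176  0.79410129]
```

View pics/t7.png

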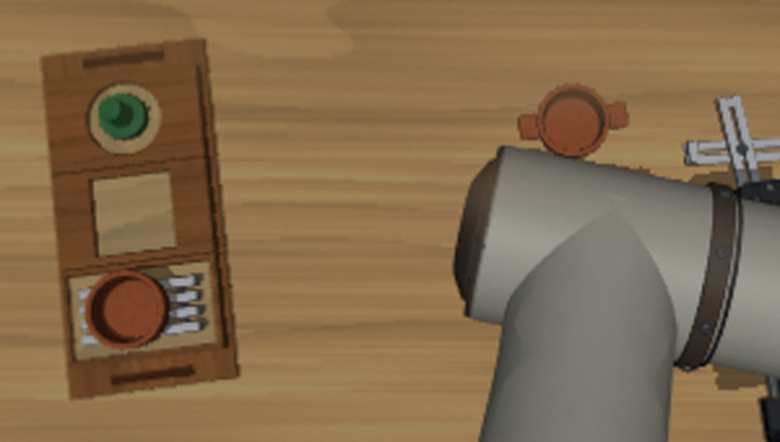

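The stopper stands centred in the round recess at (123,115), and the cazuela is centred on the trivet at (127,310). The tool is above the shaker, so I descend and grip.

Call:
play_rows(
  commands="0 0 -0.5 0 0 0;0 0 -0.9 0 0 0;0 0 -1 0 0 0;0 0 -1 0 0 0;0 0 -0.8 0 0 0;0 0 -0.45 0 0 0;0 0 -0.3 0 0 0;0 0 0 0 0 0;0 0 0 0 0 0",
)

```text
time_s: 27.15
tcp_pos: [0.4462, -0.25, 0.0203]
ee_rot: [[0.137, -0.991, 0.001], [-0.991, -0.137, -0.0], [0.0, -0.001, -1.0]]
wrist_force: [-0.4, 0.3, 1.0]
gripper_width: 0.917
gripper_force: 0.0
```

Call:
play_rows(
  commands="0 0 0 0 0 0;0 0 0 0 0 0;0 0 0 0 0 0;0 0 0 0 0 0;0 0 0 0 0 0;0 0 0 0 0 0;0 0 0 0 0 0",
  grip=30,
)

```text
time_s: 27.85
tcp_pos: [0.4454, -0.2502, 0.0198]
ee_rot: [[0.136, -0.991, -0.0], [-0.991, -0.136, 0.0], [-0.0, 0.0, -1.0]]
wrist_force: [-0.1, 0.3, 2.3]
gripper_width: 0.499
gripper_force: 30.0
```

Call:
play_rows(
  commands="0 0 0.3 0 0 0;0 0 0.7 0 0 0;0 0 1 0 0 0;0 0 1 0 0 0;0 0 1 0 0 0;0.1 0.5 0 0 0 0.4;0.2 0.8 0 0 0 0.6;0.2 1 0 0 0 0.75;0.25 1 0 0 0 0.75;0.25 1 0 0 0 0.75;0.25 1 0 0 0 0.75;0.25 1 0 0 0 0.75;0.25 1 0 0 0 0.75;0.25 1 0 0 0 0.75;0.25 1 0 0 0 0.75;0.25 1 0 0 0 0.75;0.25 1 0 0 0 0.75;0.25 1 0 0 0 0.75;0 1 0 0 0 0.75;0 1 0 0 0 0.47",
)

```text
time_s: 29.85
tcp_pos: [0.5353, 0.18, 0.1398]
ee_rot: [[0.99, 0.139, -0.0], [0.139, -0.99, -0.0], [-0.0, -0.0, -1.0]]
wrist_force: [-0.0, 0.4, -1.1]
gripper_width: 0.498
gripper_force: 30.0
```

Call:
play_rows(
  commands="0 1 0 0 0 0;0 1 0 0 0 0;0 0.9 0 0 0 0;0 0.6 0 0 0 0;0 0.4 0 0 0 0;0 0 -0.6 0 0 0;0 0 -1 0 0 0;0 0 -0.8 0 0 0;0 0 -0.4 0 0 0;0 0 -0.2 0 0 0;0 0 0 0 0 0;0 0 0 0 0 0",
)

```text
time_s: 31.05
tcp_pos: [0.5364, 0.2962, 0.0509]
ee_rot: [[0.991, 0.136, 0.002], [0.136, -0.991, 0.001], [0.002, -0.001, -1.0]]
wrist_force: [-0.3, 0.7, -1.2]
gripper_width: 0.493
gripper_force: 30.0
```

```bash
python3 - <<'E'
from h import *
p,d=cams.capture("side");cv2.imwrite("pics/s8.png",cv2.resize(p[210:350,110:310],None,fx=3.5,fy=3.5,interpolation=cv2.INTER_CUBIC))
s=r.sense();print(s["tcp_pos"],s["gripper_width"],s["wrist_force"])
E
```

```text
[0.53642075 0.2963367  0.05115103] 0.4997348413543053 [ 1.01167474e-03  4.04172016e-01 -2.35458643e+00]
```

View pics/s8.png

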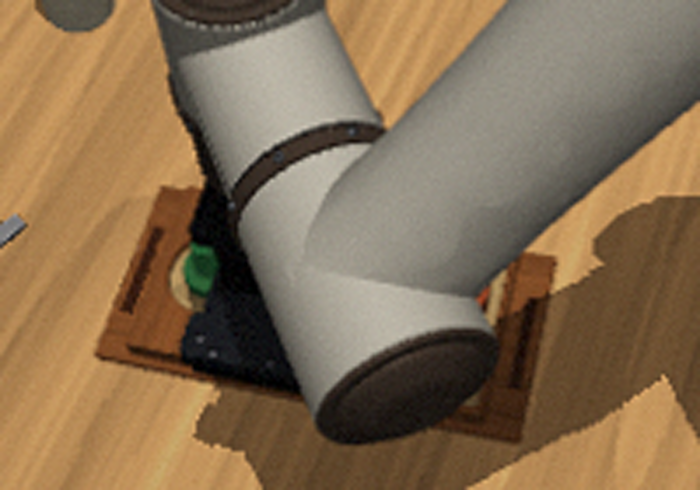

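My y count overshot by 30 mm (0.296 against 0.266). The shaker is still above the rim, so I correct that before lowering.

Call:
play_rows(
  commands="0 -0.3 0.1 0 0 0;0 -0.5 0 0 0 0;0 -0.22 -0.1 0 0 0;0 0 0 0 0 0;0 0 0 0 0 0",
)

```text
time_s: 31.6
tcp_pos: [0.5357, 0.2647, 0.0498]
ee_rot: [[0.991, 0.135, 0.0], [0.135, -0.991, 0.0], [0.0, 0.0, -1.0]]
wrist_force: [-0.4, -0.8, -1.6]
gripper_width: 0.5
gripper_force: 30.0
```

Call:
play_rows(
  commands="0 0 -0.15 0 0 0;0 0 -0.12 0 0 0;0 0 -0.08 0 0 0;0 0 -0.05 0 0 0;0 0 0 0 0 0;0 0 0 0 0 0",
)

```text
time_s: 32.2
tcp_pos: [0.5355, 0.2654, 0.0379]
ee_rot: [[0.991, 0.136, 0.0], [0.136, -0.991, 0.0], [0.0, -0.0, -1.0]]
wrist_force: [-1.4, 0.4, 0.9]
gripper_width: 0.497
gripper_force: 30.0
```

Call:
play_rows(
  commands="0 0 0 0 0 0;0 0 0 0 0 0;0 0 0 0 0 0;0 0 0 0 0 0;0 0 0 0 0 0;0 0 0.2 0 0 0;0 0 0.5 0 0 0;0 0 1 0 0 0;0 0 1 0 0 0;0 0 1 0 0 0;0 0 1 0 0 0;0 -1 0.5 0 0 0;0 -1 0 0 0 0;0 -1 0 0 0 0;0 -1 0 0 0 0;0 -1 0 0 0 0;0 -1 0 0 0 0;0 -1 0 0 0 0;0 -1 0 0 0 0;0 -1 0 0 0 0",
  grip=65,
)

```text
time_s: 34.2
tcp_pos: [0.5354, -0.006, 0.1944]
ee_rot: [[0.991, 0.136, 0.001], [0.136, -0.991, 0.0], [0.001, -0.0, -1.0]]
wrist_force: [0.5, -0.1, -0.4]
gripper_width: 0.75
gripper_force: 0.0
```

Call:
play_rows(
  commands="0 -1 0 0 0 0;0 -1 0 0 0 0;0 -1 0 0 0 0;0 -1 0 0 0 0;0 0 0 0 0 0;0 0 0 0 0 0;0 0 0 0 0 0",
)

```text
time_s: 34.9
tcp_pos: [0.5356, -0.1243, 0.194]
ee_rot: [[0.991, 0.136, 0.0], [0.136, -0.991, 0.0], [0.0, -0.0, -1.0]]
wrist_force: [-0.2, 0.5, 0.4]
gripper_width: 0.75
gripper_force: 0.0
```

```bash
python3 - <<'E'
from h import *
for n in("top","side"):
    p,d=cams.capture(n)
    W=cloud(n,d);z=W[...,2]
    for nm,x,y,R,lo,hi in(("triv",.4523,.2546,.068,.034,.046),("caz",.4523,.2546,.045,.069,.09),("stop",.618,.277,.03,.058,.075),("shk",.5356,.2657,.035,.068,.09)):
        P=W[(np.hypot(W[...,0]-x,W[...,1]-y)<R)&(z>lo)&(z<hi)]
        if len(P)>5: print(n,nm,len(P),P[:,2].max(),cv2.minAreaRect(P[:,:2].astype(np.float32)*1000))
    if n=="side":cv2.imwrite("pics/s9.png",cv2.resize(p[210:350,110:310],None,fx=3.5,fy=3.5,interpolation=cv2.INTER_CUBIC))
s=r.sense();print(s["tcp_pos"],s["gripper_width"],s["wrist_force"])
E
```

```text
top triv 413 0.045997794777008584 ((475.08819580078125, 255.92404174804688), (89.66625213623047, 95.27776336669922), 7.608410835266113)
top caz 232 0.07972831731137227 ((453.5182800292969, 253.36221313476562), (60.26175308227539, 61.19062042236328), 0.07174347341060638)
top stop 66 0.06766045825993328 ((616.9869995117188, 276.17840576171875), (17.54357147216797, 17.899940490722656), 49.25322341918945)
top shk 290 0.08188807783583284 ((538.5905151367188, 265.4319152832031), (38.27052688598633, 39.336727142333984), 3.20216703414917)
side triv 262 0.04598642048586319 ((473.310546875, 256.8192138671875), (91.97738647460938, 95.54888153076172), 7.534656524658203)
side caz 207 0.07904899271582505 ((450.58013916015625, 254.61068725585938), (62.233726501464844, 63.45607376098633), 21.43910026550293)
side stop 52 0.0673703237626852 ((618.1271362304688, 278.5037841796875), (17.86191749572754, 19.20577621459961), 78.3149642944336)
side shk 221 0.08189482229992757 ((536.7122802734375, 267.5458984375), (37.621604919433594, 38.28266906738281), 22.881935119628906)
[ 0.53566886 -0.12391823  0.19390953] 0.742939342185318 [0.80477535 0.15843797 0.27848403]
```

View pics/s9.png

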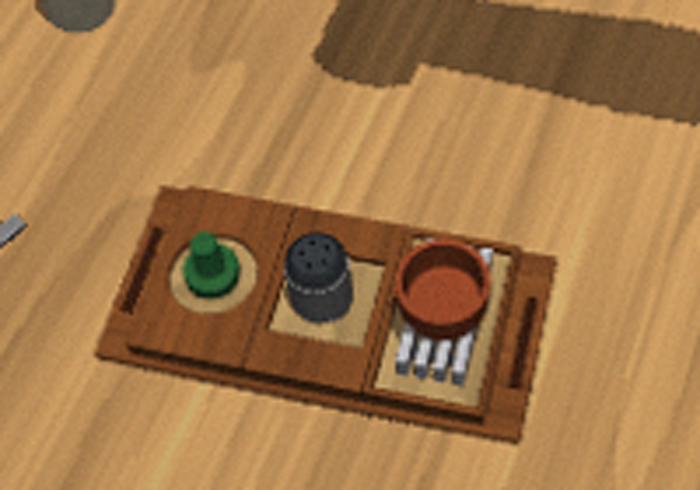

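The last view shows everything seated and upright: stopper (210,268), shaker (320,280) and cazuela on the trivet (443,288). Depth puts every centre within about 3 mm, so I hand in.

```bash
python3 -c "
from station import r
print(r.finish_job())"
```

```text
the job is handed in; nothing more can be done
None
```

The caddy is made up and handed in at about 35 s. Trivet, cazuela, stopper and shaker are all upright within about 3 mm of centre by the camera depth, and no look-alike was touched; the judge gave no verdict back.

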